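# Disconnect the test gauge from the nitrogen manifold

### The job

The nitrogen line is shut off and vented, so take the test gauge off the manifold: pull its coupler's spring sleeve back until the gauge pops loose, and let the sleeve spring home. Then draw the gauge out and lay it, without dropping it, in the rubber-lined tray, dial up and wholly inside the rim. Leave the blanking plug locked in the other coupler and everything else on the bench where it is.

Things in the scene. Friction and masses are not known exactly. Their poses are not given: they have to be found in the camera images.
- manifold: Bench manifold, fixed: aluminium bar 200 x 45 x 45 mm along y (top at z = 102 mm) on a base plate; ball valve and feed pipe at its -y end (to y = -210, lever top z = 114 mm). Origin on the bench under the middle of the bar. Two equal quick couplers stick out level to -x, 120 mm apart, axes at z = 80 mm. One holds the test gauge, the other a blanking plug; which is which varies.
- mouth_1 (a point): centre of the mouth of coupler 1, on its axis: manifold x = -104.5, y = +60, z = 80 mm; axes as the manifold's, so the coupler points to -x
- mouth_2 (a point): the same for coupler 2, at manifold y = -60 mm
- grip_1 (a point): middle of the sleeve of coupler 1, on the axis, 26 mm behind the mouth when home; it moves with the sleeve. The sleeve is a knurled steel cylinder 44 mm long and 36 mm in diameter round the coupler, with 21 mm of free coupler behind it. Axes as the manifold's: pulling back is +x, towards the bar.
- grip_2 (a point): the same for the sleeve of coupler 2
- sleeve_1 (a joint): how far sleeve 1 is pulled back, m: 0 home (forward), 0.010 at its stop. Its spring pushes it forward with 6 N at home, 11 N fully back. Some 7 mm back, the plug in this coupler is unlocked and a spring pushes it out by 17 mm, where it stays, still carried by 25 mm of its length in the coupler. Let go, the sleeve springs home.
- sleeve_2 (a joint): the same for coupler 2
- gauge: Test gauge, about 0.18 kg, loose, 136 mm long: round black rubber-booted case with a white dial, a square brass block with wrench flats, and a steel quick plug. Origin on the plug's axis at its shoulder, where it meets the block (2 mm outside the mouth when locked in); +x along the plug to its nose (into the coupler), z up out of the dial. Once popped, draw it straight out along -x, 25 mm more.
- gauge_case (a point): centre of the flat back of the gauge's case (gauge x = -61, z = -19 mm). The case is 62 mm in diameter and 36 mm thick; laid on its back, the plug's axis is 19 mm above the support. Between case and plug is the brass block, 24 x 24 mm, from gauge x = 0 to -31 mm, two of its flats facing +-y: the place to grip.
- gauge_nose (a point): tip of the gauge's plug, on its axis (gauge x = +44 mm); the plug is 18 mm in diameter and 44 mm long, with a locking groove
- blank: Blanking plug, 0.12 kg, loose: a plain knurled steel cap 28 mm in diameter and 36 mm long on the same kind of quick plug, locked in the other coupler. Origin and axes as the gauge's; it stays where it is.
- tray: Shallow aluminium tray, fixed, 220 (x) x 280 (y) mm outside, rim 18 mm high and 4 mm thick, floor of black rubber 6 mm above the bench. Origin at the centre of its underside. A roll of tape stands in its corner at x = +68, y = +98 mm.
- tape: white roll of thread tape, 52 mm in diameter, 19 mm high, lying flat in the tray's corner; bystander, origin at the centre of its underside
- spanner: steel spanner 190 mm long lying on the bench, bystander
- screwdriver: screwdriver 200 mm long lying on the bench, bystander
- leak_bottle: clear bottle, 60 mm in diameter, 170 mm tall, bystander, origin at its foot
- multimeter: yellow hand multimeter 170 x 85 x 36 mm lying on the bench, bystander
- tee: brass pipe tee 72 mm long, 28 mm high, lying on the bench, bystander
- cup: white mug, 80 mm in diameter, 95 mm tall, bystander, origin at its foot
Not all that is in view belongs to the job. Leave any red look-alike of the gauge alone.

How it is judged:
On the way, in this order (a step that is already met when the one before it is completed fails the run):
1. the sleeve of the gauge's coupler is pulled back (past 5 mm of its 10) with the gauge in it (((value of joint sleeve_1 above 0.005 m and distance between gauge and mouth_1 below 0.04 m) or (value of joint sleeve_2 above 0.005 m and distance between gauge and mouth_2 below 0.04 m))), for 0.05 s.
2. the gauge has popped loose and both sleeves have sprung home (distance of gauge from where it was at the start of the episode above 0.012 m and value of joint each of sleeve_1, sleeve_2 below 0.0015 m), for 0.2 s.
At the end, for the whole second after the job is handed in: The gauge lies still in the tray, dial up (within 7 degrees), its case's back on the floor (under 4 mm off), case and plug wholly inside the rim; both sleeves home (within 1.5 mm); the blanking plug still locked in (moved under 5 mm) (x of gauge_case in the frame of tray between -0.078 and 0.078 m and y of gauge_case in the frame of tray between -0.108 and 0.108 m and x of gauge_nose in the frame of tray between -0.106 and 0.106 m and y of gauge_nose in the frame of tray between -0.136 and 0.136 m and z of gauge_case in the frame of tray below 0.01 m and angle between gauge's own z axis and vertical below 0.12 rad and linear speed of gauge below 0.02 m/s and value of joint each of sleeve_1, sleeve_2 below 0.0015 m and distance of blank from where it was at the start of the episode below 0.005 m); the robot touches nothing.
It fails at once if the sleeve of the blanking plug's coupler is pulled back by more than 4 mm ((value of joint sleeve_1 above 0.004 m and distance between blank and mouth_1 below 0.04 m) or (value of joint sleeve_2 above 0.004 m and distance between blank and mouth_2 below 0.04 m)).
It fails at once if the gauge is dropped (falls faster than 0.7 m/s out of the fingers, a fall of about 25 mm) (linear speed of gauge above 0.7 m/s and contact force between the fingers and gauge below 0.05 N).
It fails at once if a bystander is disturbed (moved by more than 30 mm) (distance of any of tape, spanner, screwdriver, leak_bottle, multimeter, tee, cup from where it was at the start of the episode above 0.03 m).
It also fails if it takes over 48 s, if anything falls off the work surface, if the arm or the gripper's body presses on something with over 40 N, if the wrist force passes 120 N, or if a joint passes its speed limit or range.

### The arm

A 7-joint arm with a two-finger parallel gripper is mounted at the origin on the work surface. World frame = base frame: x ahead of the robot, y to its left, z up, the work surface at z = 0. Lengths are in m, angles in rad, forces in N, time in s.
With the tool pointing down it reaches from about 0.425 to 0.875 m from the base axis. Payload 8.4 kg.
Tool frame: the origin (TCP) lies midway between the tips of the shut fingers; the grasp point (between the pads) lies 19 mm behind it (grip_point_offset is the distance from the TCP to the grasp point, in m); z points along the fingers, y is the line along which they close (so a half turn about z gives the same grasp; the last joint's range is limited). The gripper opens to 85 mm and grips with 20 to 120 N. Pads are 22 mm wide; open, the fingers measure 114 mm over their backs; the gripper's body (76 mm by 85 mm) begins 54 mm behind the grasp point. The pads swing forward as they close: fully open they stand 13 mm farther back than shut.
Start: joints at [1.016, 0.333, 0.04, 1.465, -0.013, 1.343, -0.059], TCP at [0.286, -0.584, 0.231] pointing down, gripper open.
Joint ranges: [-2.58, 2.58], [-0.38, 2.09], [-1.3, 1.39], [0.25, 2.4], [-1.5, 4.64], [0.08, 2.09], [-2.65, 2.65]. Speed limits (rad/s): [2.22, 2.22, 2.79, 2.79, 3.14, 3.14, 3.14].

### API

Orientations are given as [roll, pitch, yaw] about the fixed x, y, z axes, in that order (R = Rz(yaw) Ry(pitch) Rx(roll)).
In Python, from station import * gives the robot as it stands.
- The arm moves only by the tool servo_tool, never from a script. Its argument "deltas" is text: rows parted by semicolons, each of 6 numbers parted by spaces: the shift along the tool's x, y, z in mm, then the turn, a rotation vector about the tool's x, y, z in rad. A call has 1 to 5 rows; each row shifts and turns the commanded pose from where the row before left it, along the tool's axes as they then stand; what a row does not reach is not made up. A row lasts 1/12 s, in which the tool goes at most 41.7 mm and 7.16 degrees, less where a joint would pass 70% of its speed; a pose out of reach is approached as far as the arm can. A call with a gripper value outside its range is refused whole. "claw" is the opening, from 0 (shut) to 1 (fully open), set as the call begins (left out, the last holds). The fingers move at their own pace and stop on an object; "grip_force" is the grip in N (left out, the last holds). Time passes only in rows, so rows that do not move let the fingers close. It gives the time, the measured TCP pose, the force, the opening and the grip force at its end, in the units of the state.
- read_state(): the state, without advancing time (a new reading comes with each control period).
- snapshot(name): name is "side" or "top"; returns (picture, depth): 384x512x3 uint8, blue, green, red; 384x512 float32, m along the optical axis (not along the pixel's ray), 0 where there is no reading.
- calibration(name): a dict with "fx", "fy", "cx", "cy" (pixels), "R" (3x3) and "t" (3): a world point X has camera coordinates R X + t. Camera axes: x right, y down, z forward; pixel columns grow to the right and rows downward; lengths in m; the calibration is good to about 2 mm. A picture is of the moment at which its call begins. calibration takes no time and is no camera call.
- finish_job(): hands the job in; it is judged then, once.
The state is a dict: "t": time; "q": joint angles; "dq": joint speeds; "tau": joint torques, N m; "tcp_pos": TCP position; "tool_rot": TCP orientation; "force": force on the tool from outside, world axes, zero at the start; "moment": the same for the moment, N m; "gripper_width": opening from 0.0 (shut) to 1.0 (fully open); "gripper_force": force on a finger pad.
Only numpy, scipy, OpenCV 4.12 (cv2) and the standard library are available. Lean on these libraries where they do the work, as an engineer would, in place of code of your own. Each camera call takes 0.05 s, during which the arm holds its last target. There are 200 camera calls.

## Working session

There is one attempt and no reset: what is moved stays moved. The work goes in short steps, Python scripts to look and compute and a tool call to move; the robot and the scene stay as the last step left them, time stands still between calls to the robot, and variables do not carry over. Pictures are saved under pics/ and viewed, at most 10 in all, crops included, and the job is handed in when it is done.

Besides the shell and the picture viewer there is one more tool, called as name(argument=value, ...) on one line, values as JSON. servo_tool: Moves the arm, as the interface text tells. Its arguments: {"type":"object","properties":{"deltas":{"type":"string"},"claw":{"type":"number"},"grip_force":{"type":"number"}},"required":["deltas"]}

```bash
mkdir -p pics; python3 - <<'E'
from station import *
import cv2,numpy as np
for n in("top","side"):
    p,d=snapshot(n);cv2.imwrite(f"pics/{n}0.png",p);np.savez(f"{n}0.npz",p=p,d=d)
    c=calibration(n);print(n,c['fx'],c['cx'],c['cy'],np.round(-c['R'].T@c['t'],3),np.round(c['R'],3).tolist())
print(read_state())
E
```

```text
top 447.43633258526626 260.14424791893595 192.7466178937122 [0.304 0.131 1.383] [[0.013, -1.0, 0.007], [-0.989, -0.014, -0.149], [0.149, -0.005, -0.989]]
side 450.85662895244593 265.0262467704948 194.1319261250574 [ 0.195 -1.346  1.052] [[0.981, -0.192, 0.023], [-0.087, -0.542, -0.836], [0.173, 0.818, -0.549]]
{'t': 0.1, 'q': array([ 1.01581263,  0.33383982,  0.03990371,  1.4661791 , -0.01334194,
        1.34329957, -0.05849316]), 'dq': array([ 0.00095119, -0.00041992,  0.00194936, -0.00205213,  0.00085277,
       -0.00136978,  0.00079258]), 'tau': array([ 3.48108406e-03, -6.60018468e+01,  1.36994395e+00, -4.06469214e+01,
        1.70404947e-02,  9.09657567e-03,  3.47322145e-05]), 'tcp_pos': array([ 0.28587016, -0.58330651,  0.23051275]), 'tool_rot': array([-3.14014028e+00,  1.63718838e-04,  4.55759500e-01]), 'force': array([ 0.71830917,  0.3811232 , -0.33970564]), 'moment': array([ 0.00273536,  0.02565343, -0.00488674]), 'gripper_force': 0.0, 'gripper_width': 1.002653378671823}
```

View pics/top0.png

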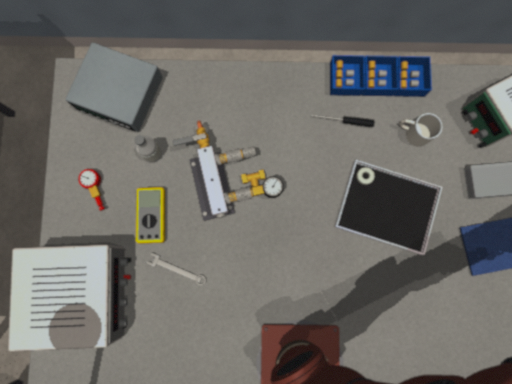

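View pics/side0.png

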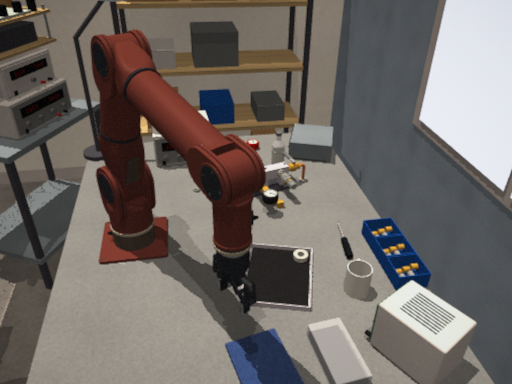

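The top view shows the manifold bar at about (210,182). The blank's coupler is the upper one (235,156). The gauge's is the lower one (240,196), dial at (273,187), with the tee next to it at (253,178). The tray is at (390,206), tape at (366,176). The side view shows the arm over the tray and the dial at (270,197).

```bash
cat > h.py <<'E'
import numpy as np,cv2
from station import *
def cloud(n,d):
    c=calibration(n);v,u=np.mgrid[:384,:512]
    P=np.stack([(u-c['cx'])/c['fx']*d,(v-c['cy'])/c['fy']*d,d],-1)
    return (P-c['t'])@c['R']
def ray(n,uv,z):
    c=calibration(n);C=-c['R'].T@c['t'];r=c['R'].T@np.array([(uv[0]-c['cx'])/c['fx'],(uv[1]-c['cy'])/c['fy'],1])
    return C+r*(z-C[2])/r[2]
E
python3 - <<'E'
from h import *
f=np.load("top0.npz");p,d=f['p'],f['d'];W=cloud("top",d);Z=W[...,2]
def sub(u0,u1,v0,v1):
    m=np.zeros(Z.shape,bool);m[v0:v1,u0:u1]=1;return m
roi=sub(160,300,110,230)
# bar top
m=roi&(abs(Z-.102)<.008)&(p.min(2)>130)
m=cv2.morphologyEx(m.astype(np.uint8),cv2.MORPH_OPEN,np.ones((3,3)))
k,l,s,_=cv2.connectedComponentsWithStats(m);i=1+s[1:,4].argmax();m=(l==i)
c=max(cv2.findContours(m.astype(np.uint8),0,1)[0],key=cv2.contourArea)
r=cv2.minAreaRect(c);print("bar rect",r,"medZ",np.median(Z[m]))
B=np.array([ray("top",q,.102) for q in cv2.boxPoints(r)]);print(B.round(3),B.mean(0).round(4))
# tray floor: black
t=(sub(325,450,150,260)&(p.max(2)<45)).astype(np.uint8)
c=max(cv2.findContours(t,0,1)[0],key=cv2.contourArea);r=cv2.minAreaRect(cv2.convexHull(c))
T=np.array([ray("top",q,.006) for q in cv2.boxPoints(r)]);print("tray",T.round(3),T.mean(0).round(4),[np.linalg.norm(T[i]-T[i-1]).round(3) for i in range(4)])
h=p[110:230,160:300];h=cv2.resize(h,None,fx=5,fy=5,interpolation=2);cv2.imwrite("pics/crop.png",h)
np.set_printoptions(linewidth=200)
print((Z[140:214:4,200:292:4]*1000).round().astype(int))
E
```

```text
bar rect ((212.1109619140625, 179.9740447998047), (67.57811737060547, 15.392560958862305), 76.82744598388672) medZ 0.10163910296523229
[[0.625 0.312 0.102]
 [0.636 0.268 0.102]
 [0.442 0.218 0.102]
 [0.432 0.261 0.102]] [0.5337 0.2647 0.102 ]
tray [[ 0.416 -0.119  0.006]
 [ 0.604 -0.18   0.006]
 [ 0.527 -0.431  0.006]
 [ 0.342 -0.365  0.006]] [ 0.4721 -0.2737  0.006 ] [np.float64(0.257), np.float64(0.198), np.float64(0.263), np.float64(0.197)]
[[ 99  98  92   3   0  -7   0   1   0   9   3   3  -2  -3   1   0  -1  -2   4   1   2  -3   1]
 [ 84  96  81   1   0   1   4  -3  -6  -2   3  -2  -2   0  -1  -4  -3   5   3  -2   1  -2   1]
 [103 101 104 103  -3  -2  -6  -3  -4   0  -7  90  89  90   2   4  -2  -1  -1   3  -3   0   0]
 [102 106 106 105  -3  10  -4  91  96  98  99  92  95  89   4   1   1  -2   1  -4   3   2  -3]
 [ 98 102 107  99  93  96  94  97  93  94  88  88  83   1  -4   0  -4   2   3  -2   3   2   3]
 [104  99 100 102  94  91  88  96  89  85  -2   4   4   1   4  -4   0  -1   0  -2  -5   0   2]
 [ 11  98 104 103 104  78   4   1  -4   1  -1  -4  -4   5   3   0   3  -8  -5  -2 
[... 453 characters left out ...]
7  -1  97  95  93  94  94   0  -1]
 [ 11   9 101 105 101 102   9  11   0  -1  91  90  93  89  93  91  98  92  94  93  93   4   3]
 [  6   6  99 103 108 102   9   7  87  91  96  97  98  95  87  90  86  94  92  93  86  -4   0]
 [  8   9  99 102  99 103  96 101  93  94  97  94  89  85  -3  -2  -1  71  86  87   2  -2   2]
 [ 13   7  13 108 103 101 102  96  87  80  90  78   4  -5  -1   0  -3  -2   1   1  -2  -2  -2]
 [  6  11   7 103 101 105 103  11   6  -2   0   1   3   0  -6   1  -4   4  -2   3   0   1  -2]
 [  2  11  12  99 102 101  99   8  11  -1   4   2  -1  -5   1  -1   2   0  -3   0  -2   1   2]
 [ -3  16  13  98  98  98  87   4   5  -5   5  -6  -6   2  -5  -8   6   2  -3   2   1   2   1]]
```

View pics/crop.png

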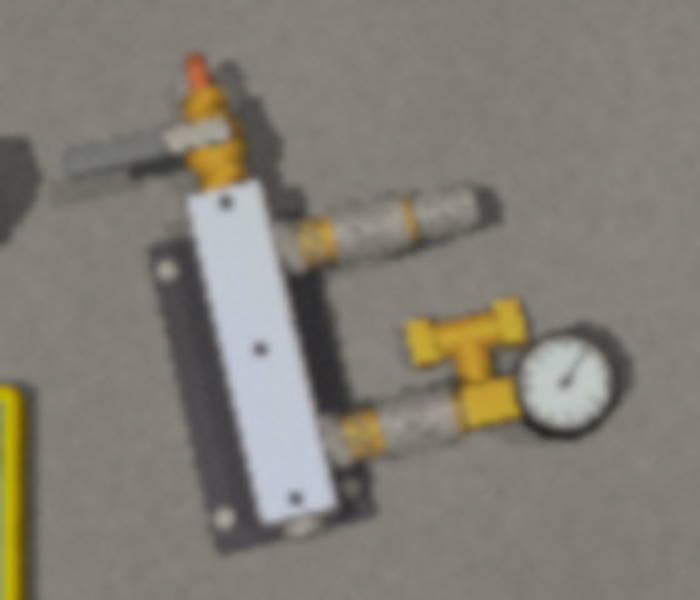

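The crop shows the bar top clearly, sleeve 1 centred at about (425,418), the dial at (567,382), and the tee between the couplers, low on the bench. Next I'll check the predicted points against image rays and both views.

```bash
cat >> h.py <<'E'
def proj(n,X):
    c=calibration(n);q=c['R']@X+c['t'];return np.array([c['fx']*q[0]/q[2]+c['cx'],c['fy']*q[1]/q[2]+c['cy']])
E
python3 - <<'E'
from h import *
M=np.array([.5337,.2647]);ax=np.array([-.252,.967]);ay=np.array([-.967,-.252])
w=lambda x,y,z:np.r_[M+ax*x/1e3+ay*y/1e3,z/1e3]
for nm,q in dict(grip1=(-78.5,60,98),dial=(-167.5,60,97),block=(-122,60,92),grip2=(-78.5,-60,98),blankend=(-142.5,-60,85)).items():
    X=w(*q);a=proj("top",X);print(nm,X.round(4),"crop px",((a-[160,110])*5+2).round(0),"side",proj("side",X).round(1))
f=np.load("top0.npz");p,d=f['p'],f['d'];W=cloud("top",d);Z=W[...,2]
# coupler 1 ridge: high points in manifold frame
q=np.stack([(W[...,:2]-M)@ax,(W[...,:2]-M)@ay],-1)*1e3
for y0,x0,x1,n in((60,-100,-56,"sl1"),(-60,-100,-56,"sl2"),(60,-134,-110,"blk"),(60,-200,-140,"case")):
    m=(abs(q[...,1]-y0)<36)&(q[...,0]>x0)&(q[...,0]<x1)&(Z>.07)
    print(n,m.sum(),"y mean",q[m][:,1].mean().round(1),np.percentile(q[m][:,1],[2,98]).round(1),"x",np.percentile(q[m][:,0],[2,98]).round(1),"z",Z[m].max().round(3))
# dial white
u=np.zeros(Z.shape,np.uint8);m=(p.min(2)>150);u[170:205,258:290]=m[170:205,258:290]
c=max(cv2.findContours(u,0,1)[0],key=cv2.contourArea);(cx,cy),r=cv2.minEnclosingCircle(c);X=ray("top",(cx,cy),.097);print("dial",cx,cy,r,X, ax@(X[:2]-M),ay@(X[:2]-M))
# tray rim outer: tape and rim
u=np.zeros(Z.shape,np.uint8);b=p.min(2)>150;u[150:260,325:450]=b[150:260,325:450]
n,l,s,ce=cv2.connectedComponentsWithStats(u);print(s[1:][s[1:,4]>15],ce[1:][s[1:,4]>15].round(1))
S=np.load("side0.npz")['p']
for n,P,roi in(("top",p,(150,260,325,450)),("side",S,(240,310,235,320))):
    u=np.zeros(Z.shape,np.uint8);v0,v1,u0,u1=roi;u[v0:v1,u0:u1]=(P[v0:v1,u0:u1].max(2)<50)
    c=max(cv2.findContours(u,0,1)[0],key=cv2.contourArea);print(n,cv2.minAreaRect(c))
t=np.array([.4721,-.2737]);tx=np.array([.957,-.29]);ty=np.array([.29,.957])
k=lambda x,y,z:np.r_[t+tx*x/1e3+ty*y/1e3,z/1e3]
o=cv2.resize(p[140:270,315:455],None,fx=5,fy=5,interpolation=2)
for x,y,z in((110,140,18),(110,-140,18),(-110,-140,18),(-110,140,18),(68,98,25)):
    a=(proj("top",k(x,y,z))-[315,140])*5+2;cv2.circle(o,tuple(int(i) for i in a),3,(0,0,255),-1)
cv2.imwrite("pics/tray.png",o)
E
```

```text
grip1 [0.4955 0.1737 0.098 ] crop px [418. 418.] side [260.6 180.9]
dial [0.5179 0.0876 0.097 ] crop px [566. 383.] side [270.3 192.1]
block [0.5064 0.1316 0.092 ] crop px [490. 402.] side [265.2 187.5]
grip2 [0.6115 0.2039 0.098 ] crop px [370. 223.] side [286.8 174.8]
blankend [0.6276 0.142  0.085 ] crop px [476. 203.] side [294.1 185. ]
sl1 190 y mean 60.7 [41.8 76.8] x [-98.8 -57. ] z 0.103
sl2 184 y mean -58.0 [-77.5 -43.4] x [-99.  -57.2] z 0.104
blk 74 y mean 59.8 [47.4 70.6] x [-133.1 -110.4] z 0.096
case 356 y mean 60.2 [31. 88.] x [-194.9 -141.6] z 0.103
dial 272.47674560546875 186.05813598632812 8.078089714050293 [0.51809345 0.08868553 0.097     ] -0.16627314205736052 0.05944718222717673
[[355 160  57  18  72]
 [358 168  16  15 125]
 [429 186  13  49  57]] [[380.8 167.8]
 [365.4 175.3]
 [435.6 207.9]]
top ((388.2101135253906, 207.33958435058594), (85.2435302734375, 62.4599494934082), 17.650123596191406)
side ((271.5, 278.5), (61.0, 73.0), 90.0)
```

View pics/tray.png

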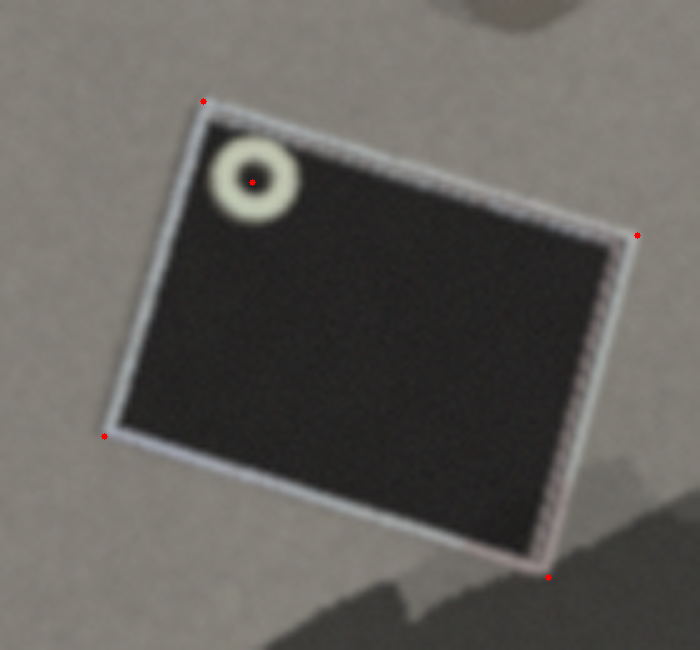

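The tray overlay fits to about 3 mm: its corners are at (203,101), (637,235), (548,577) and (104,436), and the tape centre lands at (252,182). The manifold checks agree within 2 mm, so I'll plan the approach.

```bash
cat >> h.py <<'E'
def delta(X,yaw=None):
    """mm in tool axes from the measured pose to X; yaw error"""
    from scipy.spatial.transform import Rotation as Ro
    s=read_state();R=Ro.from_euler('xyz',s['tool_rot']);e=R.inv().apply(np.array(X)-s['tcp_pos'])*1e3
    r=None
    if yaw is not None: r=(R.inv()*Ro.from_euler('xyz',[np.pi,0,yaw])).as_rotvec().round(3)
    print("t",round(s['t'],2),"tcp",s['tcp_pos'].round(4),"rot",s['tool_rot'].round(3),"delta mm",e.round(1),"rot",r,"F",s['force'].round(1),"w",round(s['gripper_width'],3),"q",s['q'].round(2))
E
python3 - <<'E'
from h import *
from scipy.optimize import fsolve
N=25;p0=np.array([.286,-.5833]);y0=.4558;T=np.array([.4955,.1737]);dth=(1.826-y0)/N
def run(v):
    p=p0.copy();y=y0;L=[]
    for i in range(N):
        p=p+v[0]*np.array([np.cos(y),np.sin(y)])+v[1]*np.array([np.sin(y),-np.cos(y)]);y+=dth;L.append(np.hypot(*p))
    return p,L
v=fsolve(lambda v:run(v)[0]-T,[.035,-.005]);print(v*1e3,dth,np.round(run(v)[1],3))
E
```

```text
[33.41834567 -6.33375461] 0.054808 [0.644 0.639 0.633 0.627 0.622 0.616 0.61  0.604 0.598 0.593 0.587 0.582
 0.576 0.571 0.566 0.56  0.556 0.551 0.546 0.542 0.538 0.534 0.531 0.528
 0.525]
```

servo_tool(deltas="33.4 -6.3 0 0 0 -0.055; 33.4 -6.3 0 0 0 -0.055; 33.4 -6.3 0 0 0 -0.055; 33.4 -6.3 0 0 0 -0.055; 33.4 -6.3 0 0 0 -0.055", claw=1)

```text
t: 0.52
tcp_pos: [0.4108, -0.4665, 0.2308]
tool_rot: [-3.141, -0.0, 0.734]
force: [-0.2, 0.6, 0.1]
gripper_width: 1.0
gripper_force: 0.0
```

servo_tool(deltas="33.4 -6.3 0 0 0 -0.055; 33.4 -6.3 0 0 0 -0.055; 33.4 -6.3 0 0 0 -0.055; 33.4 -6.3 0 0 0 -0.055; 33.4 -6.3 0 0 0 -0.055")

```text
t: 0.93
tcp_pos: [0.498, -0.3212, 0.2309]
tool_rot: [-3.141, -0.0, 1.009]
force: [1.7, -0.6, -0.2]
gripper_width: 1.003
gripper_force: 0.0
```

servo_tool(deltas="33.4 -6.3 0 0 0 -0.055; 33.4 -6.3 0 0 0 -0.055; 33.4 -6.3 0 0 0 -0.055; 33.4 -6.3 0 0 0 -0.055; 33.4 -6.3 0 0 0 -0.055")

```text
t: 1.35
tcp_pos: [0.5425, -0.1578, 0.2309]
tool_rot: [-3.141, -0.0, 1.284]
force: [0.0, 0.2, -0.6]
gripper_width: 1.002
gripper_force: 0.0
```

servo_tool(deltas="33.4 -6.3 0 0 0 -0.055; 33.4 -6.3 0 0 0 -0.055; 33.4 -6.3 0 0 0 -0.055; 33.4 -6.3 0 0 0 -0.055; 33.4 -6.3 0 0 0 -0.055")

```text
t: 1.77
tcp_pos: [0.541, 0.0116, 0.231]
tool_rot: [-3.141, -0.0, 1.558]
force: [0.2, 0.2, -0.3]
gripper_width: 1.004
gripper_force: 0.0
```

servo_tool(deltas="33.4 -6.3 0 0 0 -0.055; 33.4 -6.3 0 0 0 -0.055; 33.4 -6.3 0 0 0 -0.055; 33.4 -6.3 0 0 0 -0.055; 33.4 -6.3 0 0 0 -0.055")

```text
t: 2.18
tcp_pos: [0.4935, 0.1742, 0.2311]
tool_rot: [-3.141, -0.0, 1.834]
force: [0.0, 0.2, 0.3]
gripper_width: 0.998
gripper_force: 0.0
```

servo_tool(deltas="0 0 0 0 0 0; 0 0 0 0 0 0")

```text
t: 2.35
tcp_pos: [0.4932, 0.1747, 0.2313]
tool_rot: [-3.141, -0.0, 1.835]
force: [0.1, -0.4, -0.0]
gripper_width: 0.999
gripper_force: 0.0
```

```bash
python3 -c "
from h import *
delta([.4955,.1737,.060],1.826)"
```

```text
t 2.35 tcp [0.4932 0.1747 0.2313] rot [-3.141 -0.     1.835] delta mm [ -1.6   2.  171.3] rot [-0.    -0.     0.009] F [ 0.1 -0.4 -0. ] w 0.999 q [ 0.18  0.12 -0.65  1.74  0.08  1.3  -0.22]
```

servo_tool(deltas="-1.6 2 30 0 0 0.009; 0 0 30 0 0 0; 0 0 30 0 0 0; 0 0 25 0 0 0; 0 0 20 0 0 0")

```text
t: 2.77
tcp_pos: [0.4962, 0.1696, 0.0938]
tool_rot: [-3.139, 0.001, 1.819]
force: [-0.1, -0.1, -0.1]
gripper_width: 1.0
gripper_force: 0.0
```

servo_tool(deltas="0 0 15 0 0 0; 0 0 12 0 0 0; 0 0 9 0 0 0; 0 0 0 0 0 0")

```text
t: 3.1
tcp_pos: [0.496, 0.1706, 0.0587]
tool_rot: [-3.139, 0.0, 1.82]
force: [-0.2, 0.9, -0.4]
gripper_width: 0.997
gripper_force: 0.0
```

```bash
python3 - <<'E'
from h import *
delta([.4955,.1737,.060],1.826)
p,_=snapshot("top");s,_=snapshot("side")
a=cv2.resize(p[120:230,190:300],(550,550),interpolation=2)
b=cv2.resize(s[150:220,220:310],(550,428),interpolation=2)
cv2.imwrite("pics/a.png",a);cv2.imwrite("pics/b.png",b)
E
```

```text
t 3.1 tcp [0.496  0.1706 0.0587] rot [-3.139  0.     1.82 ] delta mm [ 3.1  0.3 -1.3] rot [-0.003  0.    -0.006] F [-0.2  0.9 -0.4] w 0.997 q [ 0.13  0.31 -0.62  1.93  0.21  0.97 -0.34]
```

View pics/a.png

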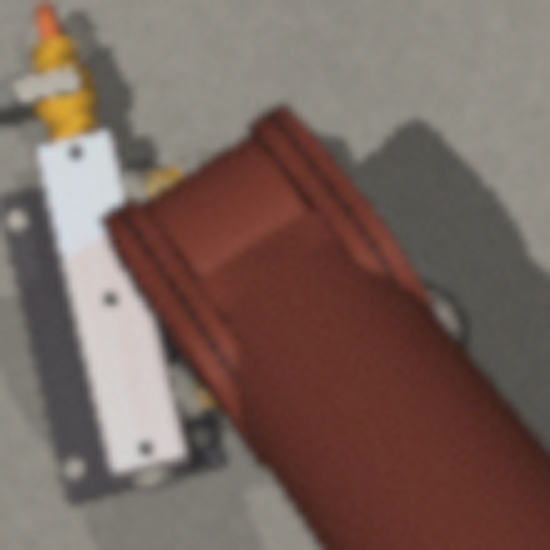

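The arm covers the couplers from above and only the dial's edge shows, at (450,315). There is no contact force, so I'll close on the sleeve.

servo_tool(deltas="2 0 -1 0 0 -0.006; 0 0 0 0 0 0; 0 0 0 0 0 0; 0 0 0 0 0 0; 0 0 0 0 0 0", claw=0, grip_force=60)

```text
t: 3.62
tcp_pos: [0.4961, 0.1736, 0.0621]
tool_rot: [-3.142, 0.0, 1.828]
force: [-3.3, -0.9, 4.2]
gripper_width: 0.395
gripper_force: 59.2
```

servo_tool(deltas="0 0 0 0 0 0; 0 0 0 0 0 0; 0 0 0 0 0 0; 0 0 0 0 0 0; 0 0 0 0 0 0")

```text
t: 4.03
tcp_pos: [0.4961, 0.1736, 0.062]
tool_rot: [3.142, 0.0, 1.828]
force: [-3.1, -1.0, 8.1]
gripper_width: 0.393
gripper_force: 59.5
```

servo_tool(deltas="2 0 0 0 0 0; 2 0 0 0 0 0; 2 0 0 0 0 0; 2 0 0 0 0 0; 1 0 0 0 0 0")

```text
t: 4.45
tcp_pos: [0.4944, 0.1799, 0.062]
tool_rot: [-3.141, 0.003, 1.826]
force: [-1.5, -10.9, 9.9]
gripper_width: 0.39
gripper_force: 59.9
```

servo_tool(deltas="0 0 0 0 0 0; 0 0 0 0 0 0; 0 0 0 0 0 0")

```text
t: 4.7
tcp_pos: [0.4945, 0.1796, 0.062]
tool_rot: [-3.141, 0.003, 1.826]
force: [-2.3, -8.8, 9.6]
gripper_width: 0.391
gripper_force: 59.9
```

```bash
python3 - <<'E'
from h import *
delta([.4955,.1737,.060],1.826)
s,_=snapshot("side");s0=np.load("side0.npz")['p']
cv2.imwrite("pics/b2.png",np.hstack([cv2.resize(i[160:230,240:300],(396,462),interpolation=2) for i in(s0,s)]))
E
```

```text
t 4.7 tcp [0.4945 0.1796 0.062 ] rot [-3.141e+00  3.000e-03  1.826e+00] delta mm [-6.  -0.5  2.1] rot [-0.     0.003 -0.   ] F [-2.3 -8.8  9.6] w 0.391 q [ 0.11  0.31 -0.62  1.93  0.22  0.98 -0.36]
```

View pics/b2.png

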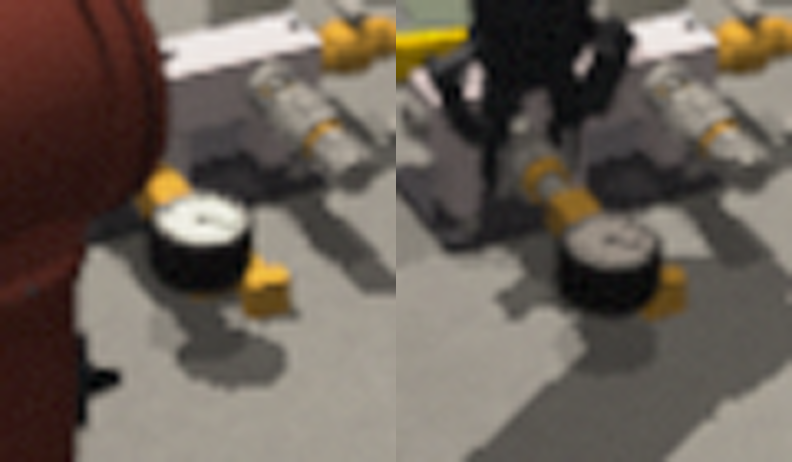

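The right half shows the gauge popped out: the dial has moved from (205,218) to (614−396,242) and the bare plug is showing at (548,180). I'll release the sleeve.

servo_tool(deltas="0 0 0 0 0 0; 0 0 0 0 0 0; 0 0 0 0 0 0; 0 0 0 0 0 0; 0 0 0 0 0 0", claw=1)

```text
t: 5.17
tcp_pos: [0.4937, 0.1826, 0.0613]
tool_rot: [-3.142, -0.0, 1.828]
force: [-0.1, 0.5, 0.3]
gripper_width: 1.0
gripper_force: 0.0
```

servo_tool(deltas="0 0 0 0 0 0; 0 0 0 0 0 0; 0 0 0 0 0 0; 0 0 0 0 0 0; 0 0 0 0 0 0")

```text
t: 5.58
tcp_pos: [0.4938, 0.1823, 0.0613]
tool_rot: [3.142, -0.0, 1.828]
force: [-0.1, -0.2, -0.1]
gripper_width: 0.999
gripper_force: 0.0
```

```bash
python3 - <<'E'
from h import *
M=np.array([.5337,.2647]);ax=np.array([-.252,.967]);ay=np.array([-.967,-.252])
delta(np.r_[M+ax*-.1385+ay*.06,.067],1.826)
s,_=snapshot("side");s0=np.load("side0.npz")['p']
for P,n,v0 in((s0,"before",190),(s,"now",190)):
    u=np.zeros(P.shape[:2],np.uint8);h=cv2.cvtColor(P,cv2.COLOR_BGR2HSV)
    u[v0:200,255:285]=((h[...,1]<60)&(h[...,2]>110))[v0:200,255:285]
    c=max(cv2.findContours(u,0,1)[0],key=cv2.contourArea);m=cv2.moments(c);print(n,m['m10']/m['m00'],m['m01']/m['m00'],m['m00'])
cv2.imwrite("pics/c.png",cv2.resize(s[160:230,240:300],(514,600),interpolation=2))
for x in(-167.5,-184.5): print(proj("side",np.r_[M+ax*x/1e3+ay*.06,.097]))
E
```

```text
t 5.58 tcp [0.4938 0.1823 0.0613] rot [ 3.142 -0.     1.828] delta mm [-68.8  -0.8  -5.7] rot [ 0.    -0.     0.002] F [-0.1 -0.2 -0.1] w 0.999 q [ 0.11  0.31 -0.62  1.93  0.22  0.97 -0.36]
before 274.2561728395062 193.69753086419752 108.0
now 275.39325842696627 195.30337078651687 89.0
[270.30820752 192.1419423 ]
[272.25327121 194.34225623]
```

View pics/c.png

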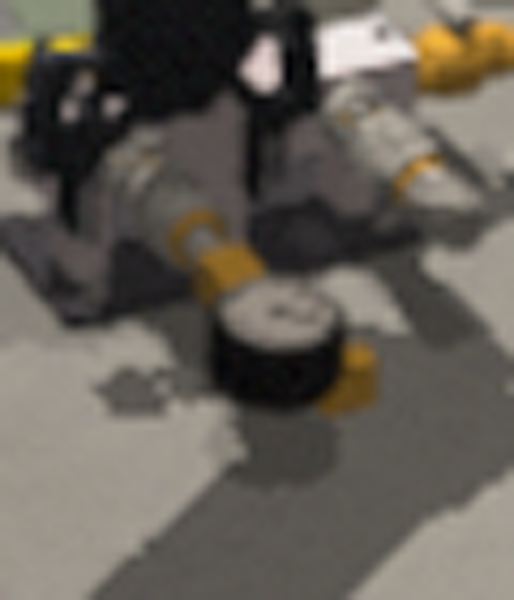

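The sleeve is home: the brass ring shows right at its front (195,228). The gauge still sits in the coupler with its plug exposed, block at (230,270). I'll slide out to the block.

servo_tool(deltas="-15 0 0 0 0 0; -18 -0.4 -2 0 0 0; -18 -0.4 -2 0 0 0; -12 0 -1.7 0 0 0; -5.8 0 0 0 0 0")

```text
t: 6.05
tcp_pos: [0.5112, 0.1136, 0.0673]
tool_rot: [3.141, 0.001, 1.826]
force: [-0.1, 0.2, 0.5]
gripper_width: 0.998
gripper_force: 0.0
```

servo_tool(deltas="0 0 0 0 0 0; 0 0 0 0 0 0")

```text
t: 6.22
tcp_pos: [0.5104, 0.116, 0.067]
tool_rot: [3.142, -0.0, 1.828]
force: [-0.0, 0.3, -0.3]
gripper_width: 1.0
gripper_force: 0.0
```

servo_tool(deltas="0 0 0 0 0 0; 0 0 0 0 0 0; 0 0 0 0 0 0; 0 0 0 0 0 0; 0 0 0 0 0 0", claw=0, grip_force=60)

```text
t: 6.63
tcp_pos: [0.5104, 0.1159, 0.067]
tool_rot: [-3.142, -0.0, 1.828]
force: [0.4, 0.4, -0.4]
gripper_width: 0.299
gripper_force: 0.0
```

servo_tool(deltas="0 0 0 0 0 0; 0 0 0 0 0 0; 0 0 0 0 0 0; 0 0 0 0 0 0; 0 0 0 0 0 0")

```text
t: 7.05
tcp_pos: [0.5107, 0.1158, 0.0672]
tool_rot: [3.141, -0.0, 1.828]
force: [1.1, 1.7, 2.9]
gripper_width: 0.265
gripper_force: 62.5
```

servo_tool(deltas="-5 0 0 0 0 0; -10 0 0 0 0 0; -10 0 0 0 0 0; -10 0 0 0 0 0; -10 0 0 0 0 0")

```text
t: 7.47
tcp_pos: [0.5218, 0.0699, 0.0666]
tool_rot: [-3.14, 0.0, 1.827]
force: [-0.5, 0.4, -1.8]
gripper_width: 0.266
gripper_force: 62.1
```

servo_tool(deltas="-10 0 0 0 0 0; -10 0 -5 0 0 0; -5 0 -15 0 0 0; 0 0 -20 0 0 0; 0 0 -20 0 0 0")

```text
t: 7.88
tcp_pos: [0.528, 0.0466, 0.1276]
tool_rot: [-3.14, -0.0, 1.827]
force: [0.6, -0.9, -2.3]
gripper_width: 0.265
gripper_force: 62.0
```

```bash
python3 - <<'E'
from h import *
t=np.array([.4721,-.2737]);tx=np.array([.957,-.29]);ty=np.array([.29,.957]);nx=np.array([-.252,.967])
c=t+ty*-.05; g=c+nx*.0455  # case at tray (0,-50); grip 15.5 behind shoulder
print(g, c+nx*.105-t, tx@(c+nx*.105-t),ty@(c+nx*.105-t))
delta(np.r_[g,.012],1.828)
s,_=snapshot("side");cv2.imwrite("pics/d.png",cv2.resize(s[150:260,215:325],(550,550),interpolation=2))
E
```

```text
[ 0.446134  -0.2775515] [-0.04096   0.053685] -0.05476736999999999 0.039498144999999985
t 7.88 tcp [0.528  0.0466 0.1276] rot [-3.14  -0.     1.827] delta mm [-292.9 -161.1  115.7] rot [-0.001 -0.    -0.001] F [ 0.6 -0.9 -2.3] w 0.265 q [ 0.34  0.22 -0.57  1.86  0.13  1.1  -0.03]
```

View pics/d.png

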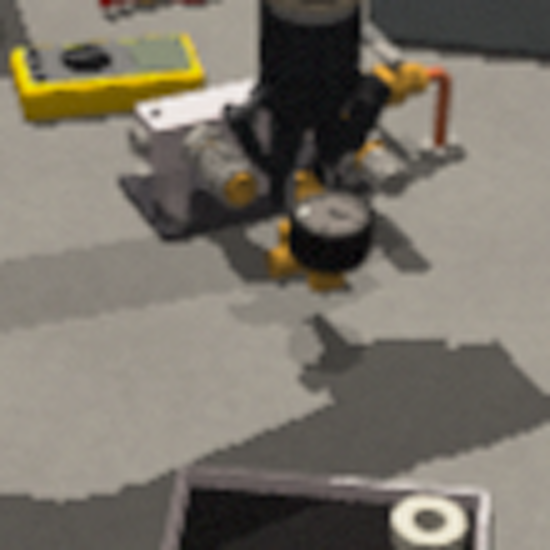

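The gauge is held level and clear of the coupler, dial at (330,220). Sleeve 1 is empty at (235,180) and the tee at (285,260) hasn't moved. I'll carry the gauge to the tray.

servo_tool(deltas="-15 -8 0 0 0 0; -24 -13 0 0 0 0; -26 -14 0 0 0 0; -26 -14 0 0 0 0; -26 -14 0 0 0 0")

```text
t: 8.35
tcp_pos: [0.4966, -0.0831, 0.1274]
tool_rot: [3.141, 0.0, 1.828]
force: [-0.1, -0.3, -1.2]
gripper_width: 0.269
gripper_force: 62.1
```

servo_tool(deltas="-26 -14 0 0 0 0; -26 -14 0 0 0 0; -26 -14 0 0 0 0; -26 -14 0 0 0 0; -26 -14 0 0 0 0")

```text
t: 8.77
tcp_pos: [0.4617, -0.2268, 0.1274]
tool_rot: [3.141, 0.0, 1.828]
force: [0.3, 0.1, -1.9]
gripper_width: 0.265
gripper_force: 62.1
```

servo_tool(deltas="-24 -14 10 0 0 0; -15 -9 20 0 0 0; -7 -5 20 0 0 0; 0 0 20 0 0 0; 0 0 15 0 0 0")

```text
t: 9.18
tcp_pos: [0.4458, -0.2777, 0.0406]
tool_rot: [-3.141, -0.001, 1.826]
force: [-0.1, 0.2, -1.0]
gripper_width: 0.267
gripper_force: 62.1
```

servo_tool(deltas="0 0 8 0 0 0; 0 0 0 0 0 0; 0 0 0 0 0 0")

```text
t: 9.43
tcp_pos: [0.4471, -0.2766, 0.0343]
tool_rot: [-3.142, -0.0, 1.828]
force: [-0.3, -0.3, -1.3]
gripper_width: 0.264
gripper_force: 62.1
```

```bash
python3 - <<'E'
from h import *
delta([.4461,-.2776,.012],1.828)
s,_=snapshot("side");cv2.imwrite("pics/e.png",cv2.resize(s[190:320,220:350],(600,600),interpolation=2))
E
```

```text
t 9.43 tcp [ 0.4471 -0.2766  0.0343] rot [-3.142 -0.     1.828] delta mm [-0.7 -1.3 22.3] rot [-0. -0. -0.] F [-0.3 -0.3 -1.3] w 0.264 q [ 0.75  0.3  -0.32  1.96  0.12  0.9   0.63]
```

View pics/e.png

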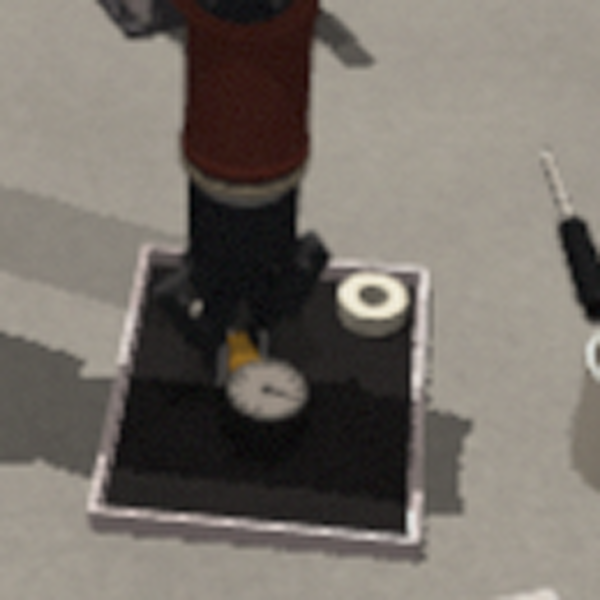

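The gauge hangs level over the tray, dial at (267,388), well inside the rim and clear of the tape at (372,300). I'll lower until contact.

servo_tool(deltas="0 0 7 0 0 0; 0 0 6 0 0 0; 0 0 4 0 0 0; 0 0 1.5 0 0 0; 0 0 0 0 0 0")

```text
t: 9.9
tcp_pos: [0.4475, -0.2756, 0.0158]
tool_rot: [3.141, -0.0, 1.829]
force: [-1.7, 4.4, 6.9]
gripper_width: 0.266
gripper_force: 63.7
```

servo_tool(deltas="0 0 1 0 0 0; 0 0 1 0 0 0; 0 0 0 0 0 0")

```text
t: 10.15
tcp_pos: [0.4475, -0.2755, 0.0151]
tool_rot: [-3.142, -0.0, 1.829]
force: [-8.7, 9.9, 23.5]
gripper_width: 0.27
gripper_force: 65.8
```

servo_tool(deltas="0 0 1 0 0 0; 0 0 0.5 0 0 0; 0 0 0 0 0 0")

```text
t: 10.4
tcp_pos: [0.4475, -0.2754, 0.015]
tool_rot: [-3.141, -0.0, 1.829]
force: [-16.0, 13.4, 40.5]
gripper_width: 0.264
gripper_force: 68.3
```

Contact is made. I'll ease off the pressure, then open.

servo_tool(deltas="0 0 -2 0 0 0; 0 0 -0.8 0 0 0; 0 0 0 0 0 0")

```text
t: 10.65
tcp_pos: [0.4476, -0.2761, 0.0153]
tool_rot: [3.141, 0.0, 1.828]
force: [-1.1, 3.6, 5.9]
gripper_width: 0.265
gripper_force: 63.4
```

servo_tool(deltas="0 0 0 0 0 0; 0 0 0 0 0 0; 0 0 0 0 0 0; 0 0 0 0 0 0; 0 0 0 0 0 0", claw=0.6, grip_force=20)

```text
t: 11.07
tcp_pos: [0.4469, -0.2765, 0.0146]
tool_rot: [-3.141, -0.0, 1.828]
force: [-0.3, 0.9, -0.6]
gripper_width: 0.601
gripper_force: 0.0
```

servo_tool(deltas="0 0 0 0 0 0; 0 0 -10 0 0 0; 0 0 -30 0 0 0; 0 0 -40 0 0 0; 0 0 -40 0 0 0")

```text
t: 11.48
tcp_pos: [0.4464, -0.2758, 0.1363]
tool_rot: [-3.141, -0.002, 1.828]
force: [1.2, -0.8, 0.6]
gripper_width: 0.598
gripper_force: 0.0
```

servo_tool(deltas="35 0 0 0 0 0; 40 0 -10 0 0 0; 40 0 0 0 0 0; 40 0 0 0 0 0; 40 0 0 0 0 0")

```text
t: 11.9
tcp_pos: [0.3969, -0.0863, 0.1457]
tool_rot: [3.141, 0.001, 1.828]
force: [1.0, 0.5, 1.1]
gripper_width: 0.592
gripper_force: 0.0
```

```bash
python3 - <<'E'
from h import *
delta([.4461,-.2776,.012],1.828)
s,_=snapshot("side");p,d=snapshot("top");W=cloud("top",d)
cv2.imwrite("pics/f.png",np.hstack([cv2.resize(s[220:320,220:320],(400,400),interpolation=2),cv2.resize(p[140:265,325:450],(400,400),interpolation=2)]))
h=cv2.cvtColor(p,cv2.COLOR_BGR2HSV);u=np.zeros(h.shape[:2],np.uint8)
u[160:250,340:440]=((h[...,1]<70)&(h[...,2]>90)&(W[...,2]>.02)&(W[...,2]<.07))[160:250,340:440]
t=np.array([.4721,-.2737]);tx=np.array([.957,-.29]);ty=np.array([.29,.957])
for c in cv2.findContours(u,0,1)[0]:
    if cv2.contourArea(c)>30:
        (x,y),r=cv2.minEnclosingCircle(c);X=ray("top",(x,y),.042);m=np.zeros_like(u);cv2.drawContours(m,[c],-1,1,-1);m=cv2.erode(m,np.ones((2,2)))>0
        q=W[m];f=np.linalg.lstsq(np.c_[q[:,:2]-q[:,:2].mean(0),np.ones(len(q))],q[:,2],rcond=None)[0]
        print(x,y,r,"tray xy",tx@(X[:2]-t),ty@(X[:2]-t),"z",np.median(q[:,2]),"slopes/z",f)
E
```

```text
t 11.9 tcp [ 0.3969 -0.0863  0.1457] rot [3.141e+00 1.000e-03 1.828e+00] delta mm [-197.4   -1.1  133.9] rot [ 0.001  0.001 -0.   ] F [1.  0.5 1.1] w 0.592 q [ 0.63 -0.08 -0.49  2.11 -0.04  1.11  0.41]
406.8571472167969 210.23809814453125 9.311172485351562 tray xy 0.000940813808010239 -0.047774182161502504 z 0.04001766714557278 slopes/z [-0.01308454  0.02844837  0.04020298]
365.75 175.0 8.310484886169434 tray xy 0.06746243255294744 0.09984936561831345 z 0.023537502184212425 slopes/z [-0.11740927  0.06683975  0.02023531]
```

View pics/f.png

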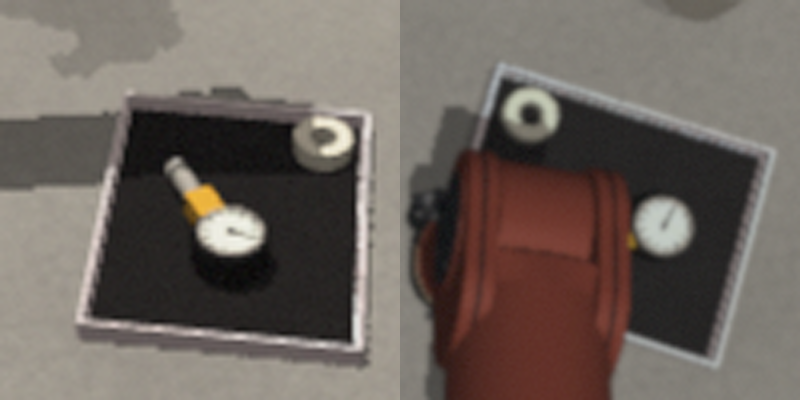

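The gauge lies flat in the tray. In the side half the dial is at (230,230) and the nose at (175,165), well inside the rim. The dial height is 40 mm against 42 expected, the tilt is small, and the case is at tray (1,−48) mm. The gripper is clear, so I'll let the arm settle and hand in.

servo_tool(deltas="0 0 0 0 0 0; 0 0 0 0 0 0; 0 0 0 0 0 0")

```text
t: 12.25
tcp_pos: [0.3978, -0.0887, 0.1451]
tool_rot: [3.141, 0.0, 1.826]
force: [-0.3, -0.4, -0.2]
gripper_width: 0.597
gripper_force: 0.0
```

```bash
python3 -c "
from station import *
print(finish_job())"
```

```text
the job is handed in; nothing more can be done
None
```

The gauge is off the manifold and lying dial up in the tray, well inside the rim; the blanking plug was not touched, and the job is handed in at about 12 s, with no verdict returned.

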